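# Wind up the battery cover and hold a spring clip open over its edge

## Robot

A 7-joint arm with a two-finger parallel gripper is mounted at the origin on the work surface. World frame = base frame: x ahead of the robot, y to its left, z up, the work surface at z = 0. Lengths are in m, angles in degrees, forces in N, time in s.
With the tool pointing down it reaches from about 0.425 to 0.8 m from the base axis. Payload 8.3 kg.
Tool frame: the origin (TCP) lies at the very end of the fingers, on their centre line; the grasp point (between the pads) lies 19 mm behind it; z points along the fingers, y is the line along which they close (so a half turn about z gives the same grasp; the last joint's range is limited). The gripper opens to 85 mm and grips with 20 to 120 N. Pads are 22 mm wide; open, the fingers measure 114 mm over their backs; the gripper's body (76 mm by 85 mm) begins 54 mm behind the grasp point. The pads swing forward as they close: fully open they stand 13 mm farther back than shut.
Start: joints at [-69.322, 21.967, 0.94, 78.501, -0.361, 79.538, -2.664], TCP at [0.257, 0.57, 0.231] pointing down, gripper open.
Joint ranges: [-169.22, 169.22], [-14.56, 117.87], [-87.37, 89.26], [10.42, 133.3], [-82.24, 262.24], [0.94, 117.77], [-172.7, 172.7]. Speed limits (degrees/s): [136.94, 136.94, 172.46, 172.46, 180, 180, 180].

## Interface

Orientations are given as a 3x3 rotation matrix whose columns are the frame's x, y, z axes.
In Python, from bench import readout, cams, r gives the robot as it stands.
- The arm moves only by the tool servo_tool, never from a script. Its argument "targets" is one flat list of numbers, 5 for each row, row after row: the opening, from 0 (shut) to 1 (fully open), then the shift along the world's x, y, z normalised to -1 to 1, where 1 is 400 mm, then the turn about the world's z normalised to -1 to 1, where 1 is 45 degrees. In form: [jaw, x, y, z, twist, jaw, x, y, z, twist, ...]. A call has exactly 5 rows; each row is the pose to reach, as a shift and turn from the pose commanded when the call began; what a row does not reach only later rows make up. A row lasts 1/10 s, in which the tool goes at most 50 mm and 8.59 degrees, less where a joint would pass 70% of its speed; a pose out of reach is approached as far as the arm can. A call with a number of a shift or a turn outside -1 to 1 is refused whole. A call with a gripper value outside its range is refused whole. The fingers move at their own pace and stop on an object; the grip force is fixed at half the most. Time passes only in rows, so rows that repeat a pose let the fingers close, or fill a call up. It gives the time, the measured TCP pose, the force, the opening and the grip force at its end, in the units of the state.
- readout.observe(): the state, without advancing time (a new reading comes with each control period).
- cams.grab_frame(name): name is "side" or "top"; returns a dict with "img" (480x640x3 uint8, blue, green, red), "fx", "fy", "cx", "cy" (pixels), "dist" ([k1, k2, p1, p2, k3] as OpenCV has them; the pictures are not rectified), "R" (3x3) and "t" (3): a world point X has camera coordinates R X + t. Camera axes: x right, y down, z forward; pixel columns grow to the right and rows downward; lengths in m; the calibration is good to about 2 mm. A picture is of the moment at which its call begins. There is no depth.
- r.job_done(): hands the job in; it is judged then, once.
The state is a dict: "time_s": time; "joint_pos": joint angles; "joint_vel": joint speeds; "joint_torque": joint torques, N m; "ee_pos": TCP position; "ee_rot": TCP orientation; "wrist_force": force on the tool from outside, world axes, zero at the start; "wrist_torque": the same for the moment, N m; "width": finger opening in m; "grip_force": force on a finger pad.
Only numpy, scipy, OpenCV 4.12 (cv2) and the standard library are available. Lean on these libraries where they do the work, as an engineer would, in place of code of your own. Each camera call takes 0.05 s, during which the arm holds its last target. There are 200 camera calls.

## Task

First turn the black handwheel clockwise until its white pointer stands at the orange mark, which winds the smoky battery cover up out of its holder. Then squeeze the yellow spring clip's ears all the way together, lift it off its parking fin, and hold it wide open astride the middle of the cover's top edge, one jaw well down on each side, touching neither the cover nor the holder, so that I can slip a foam strip in; finish while still holding it there. Do not knock the cover or holder with the clip, and leave the other things on the table where they are.

Things in the scene. Friction and masses are not known exactly. Their poses are not given: they have to be found in the camera images.
- lift: fixed cover lift: navy base plate 110 x 270 x 12 mm, origin at the centre of its underside; at its +y end the handwheel over a grey gearbox and a round dial plate (94 mm across, top 32 mm above the table), at its -y end the aluminium holder (74 mm along x, 24 mm along y, top 60 mm above the table) that the cover rises from; between them nothing over 27 mm high
- wheel_grip (a point): centre of the handwheel on its upright axis, at mid height, 66 mm above the table. The wheel is a black disc 60 mm across and 16 mm thick (underside 58 mm above the table) with a white pointer stripe from hub to rim on top; 26 mm free between it and the dial plate. The point turns with the wheel, its +x axis is the pointer's direction
- mark (a point): orange mark on the dial plate, 40 mm from the wheel's axis towards the lift's +x: where the pointer must end
- wheel (a joint): handwheel angle in rad: 0 = pointer at the orange mark, grows as the wheel turns clockwise seen from above; starts at -3.0 to -2.2; stays where it is left (friction 0.1 N m); stops at -3.3 and 0.7. The cover rises 14 mm per rad
- cover_edge (a point): middle of the battery cover's top edge; the cover is a smoky acrylic plate standing upright, 4 mm thick along this point's y, 60 mm long along its x, z up. With the wheel at the mark this edge is 105 mm above the table and 45 mm above the holder's top; it starts 3 to 14 mm above the holder
- rack: fixed parking rack: dark wooden base 90 x 110 x 12 mm, origin at the centre of its underside, with an upright steel fin 4 mm thick (along y), 50 mm long, its top 42 mm above the table
- clip: yellow spring clip, loose, about 55 g, 26 mm wide along x, standing jaws down on the rack's base (jaw tips 12 mm above the table), biting the fin. Origin midway between the jaw tips when shut; z up to the ears, x along the hinge pin, y across the jaws (squeeze the ears along y). The frame belongs to the -y half, which tilts by half the opening angle. The clip is the same after a half turn about z
- clip_pin (a point): middle of the clip's hinge pin, 43 mm above the jaw tips. Shut, the ears above it splay to about 52 mm over their outer faces, tips 45 mm above the pin. Squeezed to the stop they stand upright and parallel, 26 mm over their outer faces, from 2 to 47 mm above the pin
- lip_a (a point): inner face of the clip's -y jaw tip, 4 mm above the tip's end. Squeezed, the jaw tips gape about 29 mm and end 42 mm below the pin; there is room for 35 mm of cover between tips and pin
- lip_b (a point): inner face of the clip's +y jaw tip, 4 mm above the tip's end
- clip_half (a joint): opening angle of the clip in rad: 0 = shut on the 4 mm fin, 0.6 = squeezed to its solid stop. Squeezing at the ear tips takes 3 N rising to about 8 N, then the stop carries the rest; let go, it snaps shut
- frame_arm: bystander: white plastic drone frame arm, 155 x 40 x 10 mm, lying; leave it alone
- motor_mount: bystander: navy aluminium motor mount, 48 mm across, 38 mm tall; leave it alone
- solder_base: bystander: chrome soldering stand base, 90 mm across, 55 mm tall; leave it alone
- screw_jar: bystander: small jar, 48 mm across, 60 mm tall; leave it alone
- driver: bystander: screwdriver, lying; leave it alone
Things that resemble listed ones, but are neither listed nor needed, are in the scene too. What is meant by the clip is not blue or green, and is the smaller of those in its own colour.

How it is judged (in metres and radians):
On the way, in this order (a step that is already met when the one before it is completed fails the run):
1. the handwheel's pointer stands at the orange mark (value of joint wheel between -0.17 and 0.17 rad), for 0.2 s.
2. the clip is squeezed open and lifted clear of its fin (value of joint clip_half above 0.4 rad and z of lip_a in the frame of rack above 0.045 m and contact force between clip and rack below 0.2 N), for 0.1 s.
At the end, for the whole second after the job is handed in: Pointer within 10 degrees of the mark; clip held by the fingers (over 4 N) and open by more than 0.45 rad; both jaw tips at least 10 mm below the cover's top edge, within 20 mm of its middle, one on each side and at least 6 mm from its mid-plane; clip still, touching neither cover nor holder (all of step 1 and value of joint clip_half above 0.45 rad and z of each of lip_a, lip_b in the frame of cover_edge below -0.01 m and x of lip_a in the frame of cover_edge between -0.02 and 0.02 m and x of lip_b in the frame of cover_edge between -0.02 and 0.02 m and ((y of lip_a in the frame of cover_edge below -0.006 m and y of lip_b in the frame of cover_edge above 0.006 m) or (y of lip_a in the frame of cover_edge above 0.006 m and y of lip_b in the frame of cover_edge below -0.006 m)) and contact force between clip and lift below 0.2 N and contact force between the fingers and clip above 4 N and linear speed of clip below 0.03 m/s); the arm keeps its last pose, push and grip.
It fails at once if the clip was knocked against the cover or its holder (over 8 N) (contact force between clip and lift above 8 N).
It fails at once if another thing on the table was moved (over 30 mm) (distance of any of frame_arm, motor_mount, solder_base, screw_jar, driver from where it was at the start of the episode above 0.03 m).
It also fails if it takes over 51 s, if anything falls off the work surface, if the arm or the gripper's body presses on something with over 40 N, if the wrist force passes 120 N, or if a joint passes its speed limit or range.

## Working session

There is one attempt and no reset: what is moved stays moved. The work goes in short steps, Python scripts to look and compute and a tool call to move; the robot and the scene stay as the last step left them, time stands still between calls to the robot, and variables do not carry over. Pictures are saved under pics/ and viewed, at most 10 in all, crops included, and the job is handed in when it is done.

Besides the shell and the picture viewer there is one more tool, called after "Emit:" as name(argument=value, ...) on one line, values as JSON. servo_tool: Moves the arm, as the interface text tells. Scaled input: -1 to 1 covers 400 mm each way for a shift and 45 degrees each way for a turn. Its arguments: {"type":"object","properties":{"targets":{"type":"array"}},"required":["targets"]}

```bash
mkdir -p pics; ls
cat > h.py <<'E'
import numpy as np,cv2
from bench import readout,cams,r
def grab(n,save=None):
    f=cams.grab_frame(n); f['K']=np.array([[f['fx'],0,f['cx']],[0,f['fy'],f['cy']],[0,0,1.]])
    f['R']=np.array(f['R']);f['t']=np.array(f['t']).ravel();f['dist']=np.array(f['dist'],float)
    if save: cv2.imwrite('pics/'+save,f['img'])
    return f
def ray(f,uv):
    p=cv2.undistortPoints(np.array(uv,float).reshape(-1,1,2),f['K'],f['dist']).reshape(-1,2)
    d=np.c_[p,np.ones(len(p))]@f['R']; return -f['R'].T@f['t'],d
def plane(f,uv,z):
    c,d=ray(f,uv); return c+d*((z-c[2])/d[:,2])[:,None]
def proj(f,X):
    return cv2.projectPoints(np.array(X,float).reshape(-1,1,3),cv2.Rodrigues(f['R'])[0],f['t'],f['K'],f['dist'])[0].reshape(-1,2)
def tri(fa,ua,fb,ub):
    c1,d1=ray(fa,ua);c2,d2=ray(fb,ub);d1,d2=d1[0],d2[0]
    s=np.linalg.lstsq(np.c_[d1,-d2],c2-c1,rcond=None)[0]
    a,b=c1+s[0]*d1,c2+s[1]*d2; return (a+b)/2,np.linalg.norm(a-b)
E
python3 - <<'E'
from h import *
for n in('top','side'):
    f=grab(n,n+'0.png'); print(n,-f['R'].T@f['t'],f['R'][2],f['fx'])
print({k:np.round(v,3) for k,v in readout.observe().items()})
E
```

```text
pics
top [0.3122764  0.00684648 1.48165139] [ 0.17574625 -0.00533561 -0.98442104] 589.6652742245235
side [0.44958604 0.6935303  0.81927522] [ 0.13736123 -0.68030265 -0.71994458] 504.3254271577067
{'time_s': np.float64(0.1), 'joint_pos': array([-69.323,  22.011,   0.937,  78.554,  -0.362,  79.542,  -2.663]), 'joint_vel': array([ 0.007, -0.147, -0.029, -0.112,  0.002, -0.162, -0.062]), 'joint_torque': array([ 3.0000e-03, -6.2913e+01,  8.4700e-01, -3.7275e+01,  1.7000e-02,
        1.1000e-02,  0.0000e+00]), 'ee_pos': array([0.257, 0.569, 0.23 ]), 'ee_rot': array([[-0.912,  0.411, -0.001],
       [ 0.411,  0.912, -0.002],
       [-0.   , -0.002, -1.   ]]), 'wrist_force': array([-0.651,  0.237, -0.127]), 'wrist_torque': array([-0.008,  0.007, -0.04 ]), 'grip_force': np.float64(0.0), 'width': np.float64(0.085)}
```

View pics/top0.png

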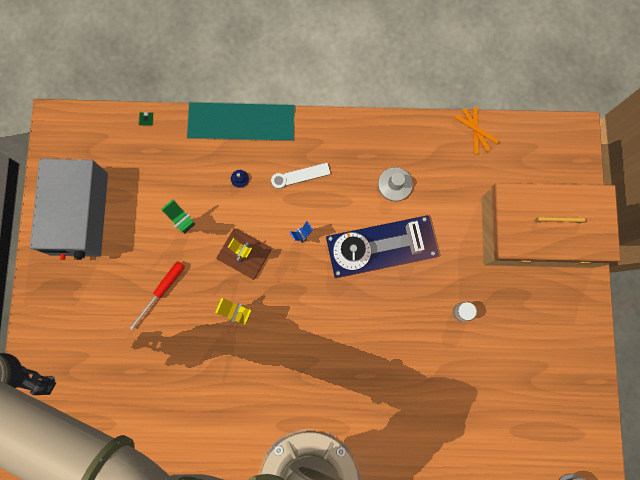

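View pics/side0.png

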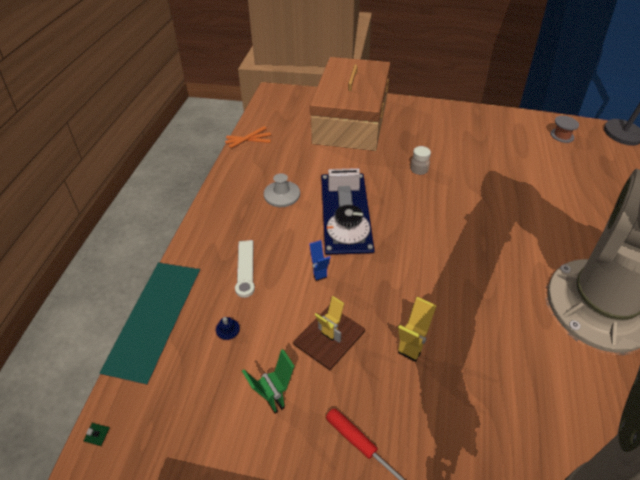

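The top view shows four things that could be taken for the clip: small yellow on the rack (240,248), large yellow loose (233,310), blue (302,232) and green (178,215). I choose the small yellow one on the rack. The lift's wheel is at (352,250) and its holder at (416,237). Next is a close crop to check the choice.

Run:
```python
from h import *
t=cv2.imread('pics/top0.png');s=cv2.imread('pics/side0.png')
z=lambda im,x,y,w,h,k:cv2.resize(im[y:y+h,x:x+w],None,fx=k,fy=k,interpolation=cv2.INTER_CUBIC)
a=np.hstack([z(t,210,220,66,65,6)[:300,:396],z(s,290,290,80,80,5)[:300,:400]])
b=np.hstack([z(t,320,210,125,75,3.2),z(s,315,160,66,100,2.4)])
c=np.zeros((600,800,3),np.uint8);c[:300,:a.shape[1]]=a[:300];c[300:300+b.shape[0],:b.shape[1]]=b[:300]
cv2.imwrite('pics/crop1.png',c)
```

```text
(no output)
```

View pics/crop1.png

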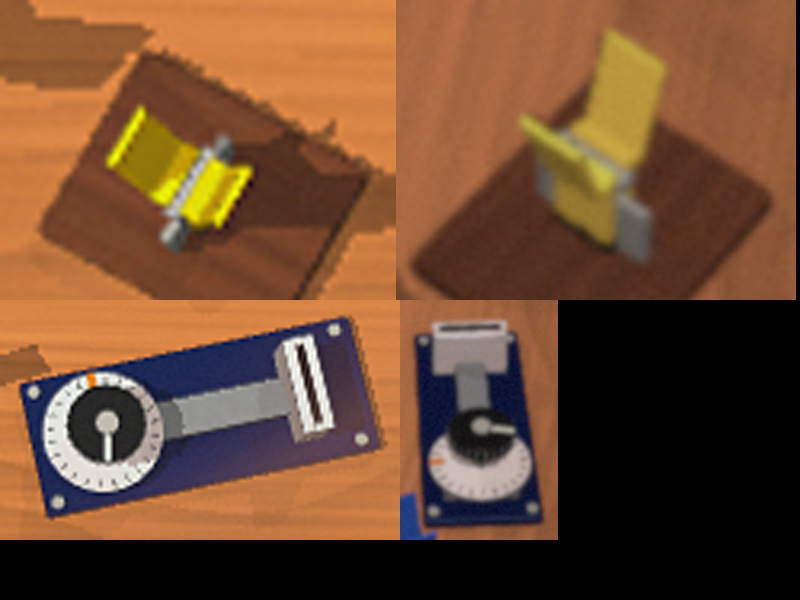

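The crop shows a small yellow clip biting the fin on the dark rack. Its pin ends are at about (247,244.7) and (239.2,259.2) in the top view. The pointer points down (337→338,252) and the orange mark is at (348.5,235).

Run:
```python
from h import *
F={n:grab(n) for n in('top','side')}
def cont(m):
    c=cv2.findContours(m.astype(np.uint8),cv2.RETR_EXTERNAL,cv2.CHAIN_APPROX_NONE)[0]; return max(c,key=cv2.contourArea)
f=F['top'];im=f['img'];hsv=cv2.cvtColor(im,cv2.COLOR_BGR2HSV);H,S,V=[hsv[...,i].astype(int) for i in range(3)]
def win(x0,y0,x1,y1):
    m=np.zeros(H.shape,bool);m[y0:y1,x0:x1]=1;return m
w=win(318,205,448,285)
def rect(m,z):
    P=plane(f,cont(m).reshape(-1,2),z)[:,:2]
    r_=cv2.minAreaRect((P*1000).astype(np.float32)); return r_
nb=w&~((H<25)&(S>90))
nb=cv2.morphologyEx(nb.astype(np.uint8),cv2.MORPH_OPEN,np.ones((3,3)))
print('lift',rect(nb,.012))
dial=(win(325,225,375,275)&(S<60)&(V>120))
d=cv2.morphologyEx(dial.astype(np.uint8),cv2.MORPH_CLOSE,np.ones((9,9)))
P=plane(f,cont(d).reshape(-1,2),.032)[:,:2]; print('dial',cv2.minEnclosingCircle((P*1000).astype(np.float32)))
blk=win(325,225,375,275)&(V<60)&(S<120)
P=plane(f,cont(blk).reshape(-1,2),.074)[:,:2]; print('wheel',cv2.minEnclosingCircle((P*1000).astype(np.float32)))
o=win(325,225,375,275)&(H<20)&(S>150)&(V>150); o&=win(340,228,360,245)
ys,xs=np.nonzero(o); print('orange',plane(f,[[xs.mean(),ys.mean()]],.032),len(xs))
sl=win(330,250,375,262)&(S<60)&(V>150)
# rack
rk=win(205,215,285,295)&(V<130)&(H<20)
yl=(abs(H-29)<6)&(S>120)&win(222,228,262,264)
rk|=yl
rk=cv2.morphologyEx(rk.astype(np.uint8),cv2.MORPH_OPEN,np.ones((7,7)))
print('rack',rect(rk,.012))
print('pin',plane(f,[[247,244.7],[239.2,259.2]],.055))
# white pointer: from crop hub(106,422) tip(108,460) -> px
pt=plane(f,[[320+106/3.2,210+122/3.2],[320+108/3.2,210+160/3.2]],.074);print('ptr',pt)
# holder top corners crop
q=np.array([(276,342),(312,334),(333,432),(298,441)],float)
h=plane(f,[(320+a/3.2,210+(b-300)/3.2) for a,b in q],.06);print('holder',h,h.mean(0))
# cover slot in crop
c=plane(f,[(320+296/3.2,210+40/3.2),(320+319/3.2,210+128/3.2)],.067);print('cover',c,c.mean(0))
# side pin: crop x4.. ends
for X in (plane(f,[[243.1,251.9]],.055),): print(proj(F['side'],X))
```

```text
lift ((572.17431640625, -171.77853393554688), (108.88619232177734, 268.5062561035156), 13.112958908081055)
dial ((550.6871948242188, -91.21549224853516), 65.70539855957031)
wheel ((553.9140625, -93.85633087158203), 29.371692657470703)
orange [[ 0.60699529 -0.08305935  0.032     ]] 71
rack ((544.8574829101562, 175.53713989257812), (112.06156158447266, 91.2676773071289), 62.00367736816406)
pin [[0.55988147 0.16441765 0.055     ]
 [0.52352777 0.18195468 0.055     ]]
ptr [[ 0.55391397 -0.09476379  0.074     ]
 [ 0.52487061 -0.09654002  0.074     ]]
holder [[ 0.62178602 -0.22619701  0.06      ]
 [ 0.62871594 -0.25399403  0.06      ]
 [ 0.55245184 -0.26928336  0.06      ]
 [ 0.54488641 -0.24248749  0.06      ]] [ 0.58696005 -0.24799047  0.06      ]
cover [[ 0.62217428 -0.24039624  0.067     ]
 [ 0.55411516 -0.25731612  0.067     ]] [ 0.58814472 -0.24885618  0.067     ]
[[331.51131803 320.20016374]]
```

Emit:
servo_tool(targets=[1,0.05,-0.11,0,0,1,0.1,-0.22,0,0,1,0.15,-0.335,0,0,1,0.2,-0.45,0,0,1,0.25,-0.56,0,0])

```text
time_s: 0.7
ee_pos: [0.3574, 0.3436, 0.2312]
ee_rot: [[-0.911, 0.411, -0.0], [0.411, 0.911, 0.0], [0.0, 0.0, -1.0]]
wrist_force: [2.2, 0.2, 0.3]
width: 0.0858
grip_force: 0.0
```

Emit:
servo_tool(targets=[1,0.05,-0.11,0,0,1,0.1,-0.22,0,0,1,0.15,-0.335,0,0,1,0.2,-0.45,0,0,1,0.25,-0.56,0,0])

```text
time_s: 1.2
ee_pos: [0.4573, 0.1195, 0.2315]
ee_rot: [[-0.911, 0.411, 0.0], [0.411, 0.911, 0.0], [-0.0, 0.0, -1.0]]
wrist_force: [0.6, 0.1, 0.2]
width: 0.0853
grip_force: 0.0
```

Emit:
servo_tool(targets=[1,0.05,-0.11,0,0,1,0.1,-0.22,0,0,1,0.15,-0.335,0,0,1,0.2,-0.45,0,0,1,0.242,-0.533,0,0])

```text
time_s: 1.7
ee_pos: [0.554, -0.0951, 0.2314]
ee_rot: [[-0.911, 0.413, 0.0], [0.413, 0.911, -0.001], [-0.001, -0.001, -1.0]]
wrist_force: [0.3, 0.7, -0.1]
width: 0.0854
grip_force: 0.0
```

Emit:
servo_tool(targets=[1,0,0,-0.1,0,1,0,0,-0.2,0,1,0,0,-0.25,0,1,0,0,-0.25,0,1,0,0,-0.25,0])

```text
time_s: 2.2
ee_pos: [0.5539, -0.0916, 0.1319]
ee_rot: [[-0.912, 0.411, -0.0], [0.411, 0.912, -0.0], [-0.0, -0.0, -1.0]]
wrist_force: [-0.2, -0.2, -1.3]
width: 0.0857
grip_force: 0.0
```

Run:
```python
from h import *
f=grab('side'); s=readout.observe(); print(s['joint_pos'],s['ee_pos'])
im=f['img'][130:280,250:450]
g=grab('top')['img'][180:300,290:450]
c=np.hstack([cv2.resize(im,(400,300)),cv2.resize(g,(400,300))])
cv2.imwrite('pics/w1.png',c)
```

```text
[-19.15045611  19.80324997  31.44343171  97.77162636 -11.20763747
  65.46538558  81.17110563] [ 0.55460549 -0.0916479   0.13271539]
```

View pics/w1.png

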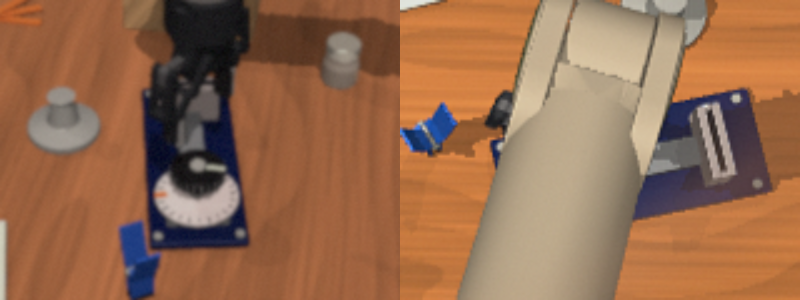

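The side view shows the gripper hanging above the wheel (198,165 in the crop), with the pointer as before. Joint 7 stands at 81°, which leaves room for the clockwise turn.

Emit:
servo_tool(targets=[1,0,-0.005,-0.08,0,1,0,-0.005,-0.15,0,1,0,-0.005,-0.2,0,1,0,-0.005,-0.222,0,1,0,-0.005,-0.222,0])

```text
time_s: 2.8
ee_pos: [0.5539, -0.0934, 0.0426]
ee_rot: [[-0.912, 0.411, -0.0], [0.411, 0.912, -0.0], [0.0, -0.0, -1.0]]
wrist_force: [-0.2, -0.6, 0.9]
width: 0.0855
grip_force: 0.0
```

Emit:
servo_tool(targets=[0.4,0,0,0,0,0.4,0,0,0,0,0.4,0,0,0,0,0.4,0,0,0,0,0.4,0,0,0,0])

```text
time_s: 3.3
ee_pos: [0.5545, -0.0952, 0.0448]
ee_rot: [[-0.911, 0.412, 0.002], [0.412, 0.911, -0.001], [-0.003, -0.0, -1.0]]
wrist_force: [-3.8, -2.7, 10.3]
width: 0.0579
grip_force: 62.2
```

Emit:
servo_tool(targets=[0.4,0,0,0,-0.17,0.4,0,0,0,-0.34,0.4,0,0,0,-0.52,0.4,0,0,0,-0.7,0.4,0,0,0,-0.89])

```text
time_s: 3.8
ee_pos: [0.5543, -0.0953, 0.0449]
ee_rot: [[-0.427, 0.904, 0.002], [0.904, 0.427, -0.001], [-0.002, 0.001, -1.0]]
wrist_force: [-4.9, -3.1, 11.2]
width: 0.0583
grip_force: 62.6
```

Emit:
servo_tool(targets=[0.4,0,0,0,-0.17,0.4,0,0,0,-0.34,0.4,0,0,0,-0.52,0.4,0,0,0,-0.7,0.4,0,0,0,-0.89])

```text
time_s: 4.3
ee_pos: [0.554, -0.0954, 0.0448]
ee_rot: [[0.255, 0.967, 0.002], [0.967, -0.255, -0.001], [-0.0, 0.002, -1.0]]
wrist_force: [-6.6, -3.7, 11.8]
width: 0.0583
grip_force: 62.7
```

Emit:
servo_tool(targets=[0.4,0,0,0,-0.17,0.4,0,0,0,-0.34,0.4,0,0,0,-0.52,0.4,0,0,0,-0.7,0.4,0,0,0,-0.89])

```text
time_s: 4.8
ee_pos: [0.5538, -0.0952, 0.0448]
ee_rot: [[0.818, 0.576, 0.001], [0.576, -0.818, -0.0], [0.001, 0.001, -1.0]]
wrist_force: [-8.0, -3.4, 13.5]
width: 0.0579
grip_force: 62.8
```

Emit:
servo_tool(targets=[0.4,0,0,0,-0.17,0.4,0,0,0,-0.34,0.4,0,0,0,-0.52,0.4,0,0,0,-0.7,0.4,0,0,0,-0.89])

```text
time_s: 5.3
ee_pos: [0.5538, -0.0949, 0.0448]
ee_rot: [[0.996, -0.085, 0.001], [-0.085, -0.996, 0.0], [0.001, -0.0, -1.0]]
wrist_force: [-7.9, -2.4, 13.7]
width: 0.0578
grip_force: 62.8
```

Emit:
servo_tool(targets=[0.4,0,0,0,-0.11,0.4,0,0,0,-0.22,0.4,0,0,0,-0.22,0.4,0,0,0,-0.22,0.4,0,0,0,-0.22])

```text
time_s: 5.8
ee_pos: [0.5538, -0.0948, 0.0448]
ee_rot: [[0.968, -0.25, 0.001], [-0.25, -0.968, 0.0], [0.001, -0.0, -1.0]]
wrist_force: [-9.5, -1.5, 15.2]
width: 0.0578
grip_force: 63.0
```

Run:
```python
from h import *
f=grab('side','s2.png'); s=readout.observe(); print(s['joint_pos'],s['ee_pos'])
im=f['img'][150:260,290:410]
g=grab('top','t2.png')['img'][180:300,290:450]
c=np.hstack([cv2.resize(im,(400,367))[:300],cv2.resize(g,(400,300))])
cv2.imwrite('pics/w2.png',c)
```

```text
[-41.42026473  41.88413781  67.30511112 103.39597434 -42.88759874
  64.91780919 -63.77045756] [ 0.55380462 -0.09485876  0.044812  ]
```

View pics/w2.png

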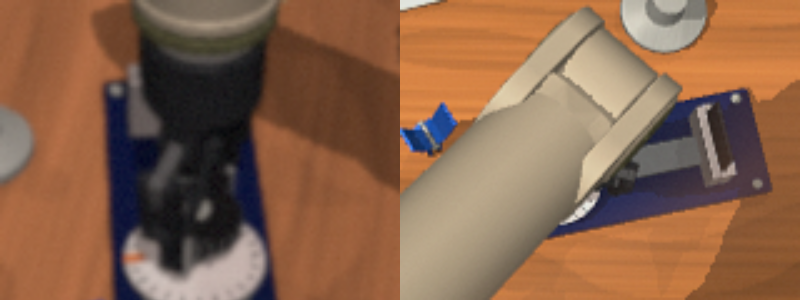

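The side view shows the gripper on the wheel with the cover raised (dark plate at about (720,145) in the top crop). The pointer is hidden, so I release, lift and check.

Emit:
servo_tool(targets=[1,0,0,0,0,1,0,0,0,0,1,0,0,0,0,1,0,0,0,0,1,0,0,0,0])

```text
time_s: 6.4
ee_pos: [0.5539, -0.0933, 0.0425]
ee_rot: [[0.969, -0.248, 0.0], [-0.248, -0.969, 0.0], [0.0, -0.0, -1.0]]
wrist_force: [-0.6, 0.4, 0.2]
width: 0.0852
grip_force: 0.0
```

Emit:
servo_tool(targets=[1,0,0,0.08,0,1,0,0,0.18,0,1,0,0,0.28,0,1,0,0,0.38,0,1,0,0,0.48,0])

```text
time_s: 6.9
ee_pos: [0.5535, -0.0935, 0.2361]
ee_rot: [[0.969, -0.249, -0.0], [-0.249, -0.969, 0.0], [-0.0, -0.0, -1.0]]
wrist_force: [0.7, 0.1, 0.4]
width: 0.0854
grip_force: 0.0
```

Emit:
servo_tool(targets=[1,0,0.1,0.0,0,1,0,0.2,0.0,0,1,0,0.3,0,0,1,0,0.42,0,0,1,0,0.54,0.0,0])

```text
time_s: 7.4
ee_pos: [0.5535, 0.1243, 0.2346]
ee_rot: [[0.969, -0.249, 0.0], [-0.249, -0.969, 0.001], [0.0, -0.001, -1.0]]
wrist_force: [1.0, 0.3, 0.6]
width: 0.085
grip_force: 0.0
```

Run:
```python
from h import *
f=grab('side','s3.png'); s=readout.observe(); print(s['joint_pos'],s['ee_pos'])
im=f['img'][150:260,290:410]
g=grab('top','t3.png')['img'][200:290,320:440]
c=np.hstack([cv2.resize(im,(400,367))[:300],cv2.resize(g,(400,300))])
cv2.imwrite('pics/w3.png',c)
```

```text
[-70.26626791  35.79076858  81.4641625   89.44162711 -35.57634534
  85.58129498 -91.19375871] [0.55356156 0.1351158  0.23343214]
```

View pics/w3.png

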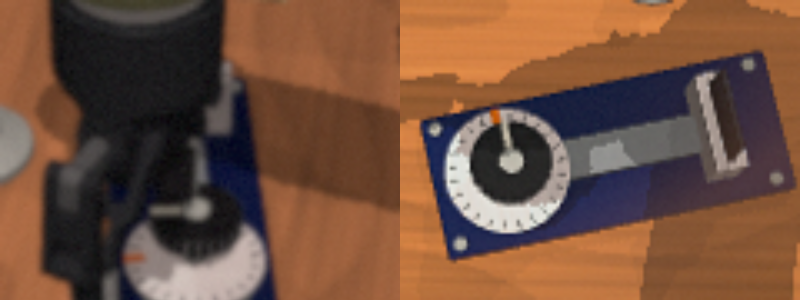

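The top crop shows the pointer tip at (502,122) with its hub at (512,160), against the orange mark at (496,116). Next I compute the angle and the cover edge.

Run:
```python
from h import *
f=grab('top');k=1/3.3333;im=f['img']
U=lambda x,y:(320+(x-400)*k,200+y*k)
p=plane(f,[U(512,160),U(502,122)],.074);d=p[1]-p[0];print('ptr',np.degrees(np.arctan2(d[1],d[0])),p[0])
m=plane(f,[U(496,116)],.032)[0]-p[0];print('mark',np.degrees(np.arctan2(m[1],m[0])),m)
R=U(700,60);x0,y0=map(int,R)
print(cv2.cvtColor(im,cv2.COLOR_BGR2GRAY)[y0:y0+42,x0-8:x0+18:1])
b=cv2.resize(im[210:262,400:435],None,fx=11,fy=11,interpolation=cv2.INTER_CUBIC);cv2.imwrite('pics/cov.png',b)
# predicted cover edge at lift pose 13deg
a=np.radians(12.7);x=np.array([np.cos(a),np.sin(a),0]);c=np.array([.5875,-.2483,.105])
print(proj(f,[c-.03*x,c,c+.03*x]))
```

```text
ptr 15.117978532834725 [ 0.55424575 -0.09591277  0.074     ]
mark 12.889350338092171 [ 0.04049185  0.00926595 -0.042     ]
[[103 104 102 ... 136  60  44]
 [101 103 102 ... 134  84  46]
 [ 58  63  22 ... 127  61  45]
 ...
 [ 53  52  55 ...  61  62  62]
 [ 56  55  55 ...  60  61  64]
 [ 54  55  56 ...  76  74  84]]
[[421.61217138 245.62971706]
 [418.70361246 233.4601072 ]
 [415.8188982  221.37913559]]
```

View pics/cov.png

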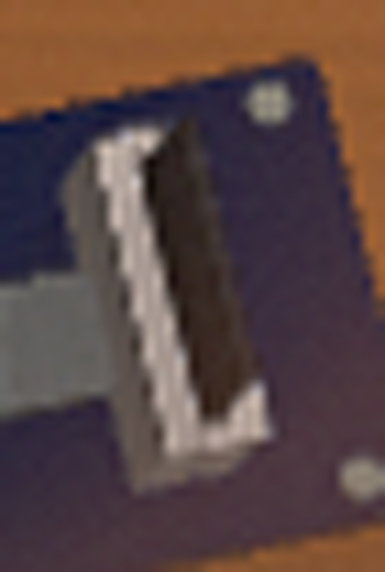

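The cover's top edge runs from (417.5,220.9) to (424.4,245) in the top picture, and the pointer is 2° off the mark. Step 1 is met. Now I refine the clip and cover positions.

Run:
```python
from h import *
t=grab('top');s=grab('side')
A=[(247,244.7),(239.2,259.2)];B=[(322.8,317),(336.8,326)]
for i in(0,1):
    for j in (0,1): print(i,j,tri(t,[A[i]],s,[B[j]]))
print('mid',tri(t,[(243.1,251.9)],s,[(329.8,321.5)]),plane(s,B,.055))
print('cover',plane(t,[(417.5,220.9),(424.4,245),(420.2,233)],.105))
print(readout.observe()['ee_pos'])
```

```text
0 0 (array([0.56025545, 0.16508011, 0.04911508]), np.float64(0.0012766448541915354))
0 1 (array([0.54766865, 0.16767068, 0.03515138]), np.float64(0.030971042373935782))
1 0 (array([0.53916241, 0.18047375, 0.06870348]), np.float64(0.03494725181139268))
1 1 (array([0.52722554, 0.1822328 , 0.05178851]), np.float64(0.0063842394877581116))
mid (array([0.54370847, 0.17370929, 0.05045668]), np.float64(0.0023542557824615586)) [[0.55877061 0.16921463 0.055     ]
 [0.53009041 0.18390575 0.055     ]]
cover [[ 0.61802721 -0.24573114  0.105     ]
 [ 0.55989928 -0.26152296  0.105     ]
 [ 0.58869638 -0.25187274  0.105     ]]
[0.55363524 0.12215161 0.23439817]
```

Emit:
servo_tool(targets=[1,-0.01,0.05,0,-0.1,1,-0.026,0.13,0,-0.2,1,-0.026,0.13,-0.05,-0.28,1,-0.026,0.13,-0.15,-0.28,1,-0.026,0.13,-0.2,-0.28])

```text
time_s: 8.15
ee_pos: [0.5426, 0.1726, 0.1522]
ee_rot: [[0.89, -0.456, -0.002], [-0.456, -0.89, -0.0], [-0.001, 0.001, -1.0]]
wrist_force: [0.2, 0.1, -0.2]
width: 0.0855
grip_force: 0.0
```

Run:
```python
from h import *
f=grab('side','s4.png'); s=readout.observe(); print(s['joint_pos'],s['ee_pos'],np.degrees(np.arctan2(s['ee_rot'][1,1],s['ee_rot'][0,1])))
im=f['img'][220:380,250:460]
cv2.imwrite('pics/c4.png',cv2.resize(im,None,fx=3.5,fy=3.5))
```

```text
[ -73.60592423   42.15990578   80.28099928   96.25729798  -42.27348378
   79.10149759 -103.78390957] [0.54140905 0.1726024  0.14988723] -117.15989596248033
```

View pics/c4.png

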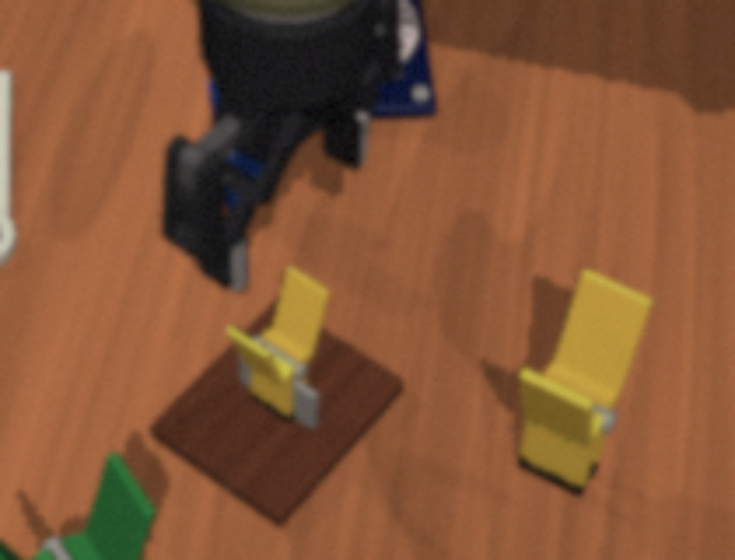

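The gripper is over the clip: fingers at (200,220) and (345,140), clip below at (280,345), correctly aligned. Now I descend and squeeze.

Emit:
servo_tool(targets=[1,0.004,0.005,-0.05,0,1,0.004,0.005,-0.12,0,1,0.004,0.005,-0.18,0,1,0.004,0.005,-0.225,0,1,0.004,0.005,-0.225,0])

```text
time_s: 8.7
ee_pos: [0.5441, 0.1754, 0.0631]
ee_rot: [[0.89, -0.455, -0.002], [-0.455, -0.89, -0.001], [-0.002, 0.002, -1.0]]
wrist_force: [0.2, -0.9, -0.1]
width: 0.0855
grip_force: 0.0
```

Emit:
servo_tool(targets=[0.6,0,0,0,0,0.5,0,0,0,0,0.4,0,0,0,0,0.3,0,0,0,0,0.1,0,0,0,0])

```text
time_s: 9.2
ee_pos: [0.5481, 0.1778, 0.0681]
ee_rot: [[0.892, -0.453, 0.007], [-0.453, -0.892, 0.003], [0.005, -0.006, -1.0]]
wrist_force: [0.7, 3.1, 15.0]
width: 0.0242
grip_force: 62.0
```

Emit:
servo_tool(targets=[0,0,0,0,0,0,0,0,0,0,0,0,0,0,0,0,0,0,0,0,0,0,0,0,0])

```text
time_s: 9.7
ee_pos: [0.5481, 0.1778, 0.0681]
ee_rot: [[0.892, -0.453, 0.007], [-0.453, -0.892, 0.003], [0.005, -0.006, -1.0]]
wrist_force: [1.3, 3.1, 15.9]
width: 0.0241
grip_force: 62.0
```

Run:
```python
from h import *
f=grab('side','s5.png'); s=readout.observe(); print(s['joint_pos'],s['ee_pos'],s['width'],s['grip_force'],s['wrist_force'])
im=f['img'][220:380,250:460]
cv2.imwrite('pics/c5.png',cv2.resize(im,None,fx=3.5,fy=3.5))
```

```text
[ -71.00313721   46.5898692    74.33022447  100.52696454  -47.84204731
   71.08855682 -100.82737645] [0.54808832 0.17779618 0.06809778] 0.024204497173210594 62.030078172683716 [ 1.48646061  3.00073209 15.13834046]
```

View pics/c5.png

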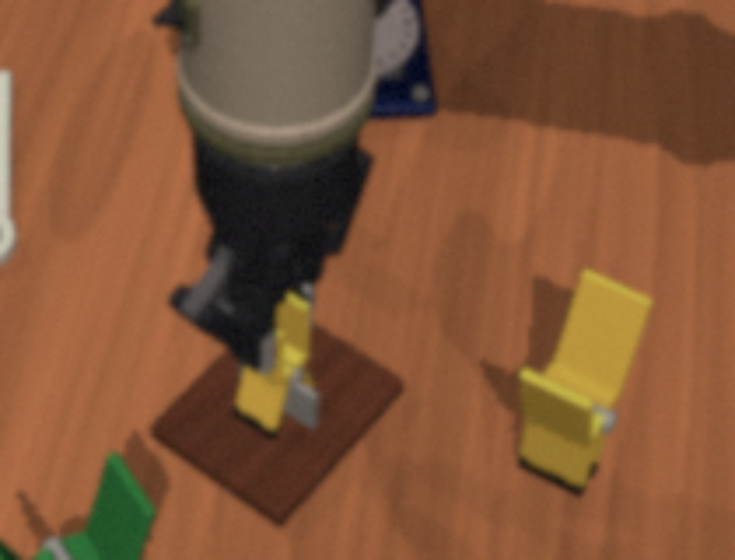

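The clip is squeezed (width 24 mm). Its near ear is under the finger at (255,350), its jaws are clear of the fin at (300,400), and the fingers hold with 62 N. Now I lift.

Emit:
servo_tool(targets=[0,0,0,0.03,0,0,0,0,0.08,0,0,0,0,0.14,0,0,0,0,0.22,0,0,0,0,0.3,0])

```text
time_s: 10.25
ee_pos: [0.5445, 0.1761, 0.1862]
ee_rot: [[0.891, -0.454, -0.0], [-0.454, -0.891, -0.0], [-0.0, 0.0, -1.0]]
wrist_force: [0.7, -0.0, -1.5]
width: 0.0238
grip_force: 60.9
```

Emit:
servo_tool(targets=[0,0,0,0.04,0,0,0,0,0.08,0,0,0,0,0.1,0,0,0,0,0.1,0,0,0,0,0.1,0])

```text
time_s: 10.75
ee_pos: [0.5446, 0.1766, 0.2236]
ee_rot: [[0.891, -0.454, -0.001], [-0.454, -0.891, -0.0], [-0.001, 0.001, -1.0]]
wrist_force: [0.3, -0.0, -0.7]
width: 0.0243
grip_force: 60.9
```

Run:
```python
from h import *
f=grab('side','s6.png'); s=readout.observe(); print(s['joint_pos'],s['ee_pos'],s['width'],s['grip_force'],s['wrist_force'])
g=grab('top','t6.png')
hsv=cv2.cvtColor(f['img'],cv2.COLOR_BGR2HSV);m=((abs(hsv[...,0].astype(int)-29)<6)&(hsv[...,1]>120)).astype(np.uint8)
n,l,st,c=cv2.connectedComponentsWithStats(m); print([(st[i],c[i].round(1)) for i in range(1,n) if st[i,4]>30])
print('tcp px',proj(f,[s['ee_pos'],s['ee_pos']-[0,0,.008],s['ee_pos']-[0,0,.05]]))
```

```text
[ -74.4847703    38.85523238   83.49947889   89.92612753  -38.64024876
   86.0651033  -106.57866572] [0.54447078 0.17665539 0.22335888] 0.024052016156824497 60.90312480926514 [-0.23928809  0.2825612  -1.46609853]
[(array([333, 262,   8,  10,  44], dtype=int32), array([335.8, 265.9])), (array([399, 326,  20,  11,  72], dtype=int32), array([408.8, 331. ]))]
tcp px [[329.93903176 260.37963121]
 [329.92765708 263.71765925]
 [329.86945988 280.46552255]]
```

Emit:
servo_tool(targets=[0,0.01,-0.1,0,0.1,0,0.02,-0.21,0,0.2,0,0.03,-0.32,0,0.3,0,0.04,-0.43,0,0.4,0,0.05,-0.54,0,0.5])

```text
time_s: 11.35
ee_pos: [0.5645, -0.0409, 0.2237]
ee_rot: [[0.997, -0.074, -0.001], [-0.074, -0.997, 0.0], [-0.001, -0.0, -1.0]]
wrist_force: [0.5, 0.1, -0.2]
width: 0.0243
grip_force: 60.9
```

Emit:
servo_tool(targets=[0,0.01,-0.1,0,0.1,0,0.02,-0.2,0,0.2,0,0.03,-0.3,0,0.3,0,0.04,-0.4,0,0.39,0,0.059,-0.529,0,0.39])

```text
time_s: 11.85
ee_pos: [0.5886, -0.2489, 0.2236]
ee_rot: [[0.973, 0.231, -0.001], [0.231, -0.973, 0.002], [-0.0, -0.002, -1.0]]
wrist_force: [0.7, 0.3, -0.7]
width: 0.0239
grip_force: 60.9
```

Emit:
servo_tool(targets=[0,0,0,0,0,0,0,0,0,0,0,0,0,0,0,0,0,0,0,0,0,0,0,0,0])

```text
time_s: 12.35
ee_pos: [0.5889, -0.247, 0.2243]
ee_rot: [[0.973, 0.229, -0.0], [0.229, -0.973, 0.001], [0.0, -0.001, -1.0]]
wrist_force: [0.7, -0.3, -0.7]
width: 0.0239
grip_force: 60.9
```

Run:
```python
from h import *
f=grab('side','s7.png'); s=readout.observe(); print(s['joint_pos'],s['ee_pos'],s['width'],s['grip_force'],np.degrees(np.arctan2(s['ee_rot'][1,1],s['ee_rot'][0,1])))
g=grab('top','t7.png')
for q in(f,g):
    hsv=cv2.cvtColor(q['img'],cv2.COLOR_BGR2HSV);m=((abs(hsv[...,0].astype(int)-28)<7)&(hsv[...,1]>110)&(hsv[...,2]>50)).astype(np.uint8)
    n,l,st,c=cv2.connectedComponentsWithStats(m); print([(st[i],c[i].round(1)) for i in range(1,n) if st[i,4]>8])
    a=np.radians(13);x=np.array([np.cos(a),np.sin(a),0]);C=np.array([.588,-.251,.105])
    print('tcp/pin/tips px',proj(q,[s['ee_pos'],s['ee_pos']-[0,0,.008],s['ee_pos']-[0,0,.05]]).tolist(),'cover',proj(q,[C-.03*x,C,C+.03*x]).tolist())
```

```text
[-19.55444674  36.00645055  63.88680592  78.67106353 -32.04615847
  84.57776205 -34.14920952] [ 0.58884297 -0.24722483  0.2244088 ] 0.023758898936403594 60.905503034591675 -76.77641364716372
[(array([341, 120,  11,  18, 139], dtype=int32), array([346.4, 128.6])), (array([417, 297,  19,  11,  55], dtype=int32), array([425.4, 301.9])), (array([398, 322,  28,  24, 248], dtype=int32), array([412.9, 331.5])), (array([243, 369,  10,   9,  10], dtype=int32), array([247.5, 372.6]))]
tcp/pin/tips px [[345.486321869513, 113.26999641528633], [345.40569671109756, 116.41301194343582], [344.9910754168995, 132.44666132470036]] cover [[357.73391623380854, 156.0882794684891], [344.9546109297015, 156.39096272360797], [332.1507038548664, 156.70873660207926]]
[(array([215, 298,  23,  21, 284], dtype=int32), array([226.1, 308.3])), (array([234, 306,  17,  19, 191], dtype=int32), array([242.4, 314.9]))]
tcp/pin/tips px [[428.2466344243152, 222.3286041512997], [427.5196438550403, 223.09673672814395], [423.84412236114304, 226.98053637629647]] cover [[422.8133170899731, 245.43415624304825], [419.8362749204394, 233.27894656909308], [416.8835837194033, 221.21217211427603]]
```

Run:
```python
from h import *
a=cv2.imread('pics/s7.png')[100:210,300:390]; b=cv2.imread('pics/t7.png')[195:265,380:450]
a=cv2.resize(a,None,fx=5,fy=5,interpolation=cv2.INTER_CUBIC);b=cv2.resize(b,None,fx=4.8,fy=4.8,interpolation=cv2.INTER_CUBIC)
c=np.zeros((550,790,3),np.uint8);c[:550,:450]=a;c[:336,450:786]=b
cv2.imwrite('pics/f7.png',c)
```

```text
(no output)
```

View pics/f7.png

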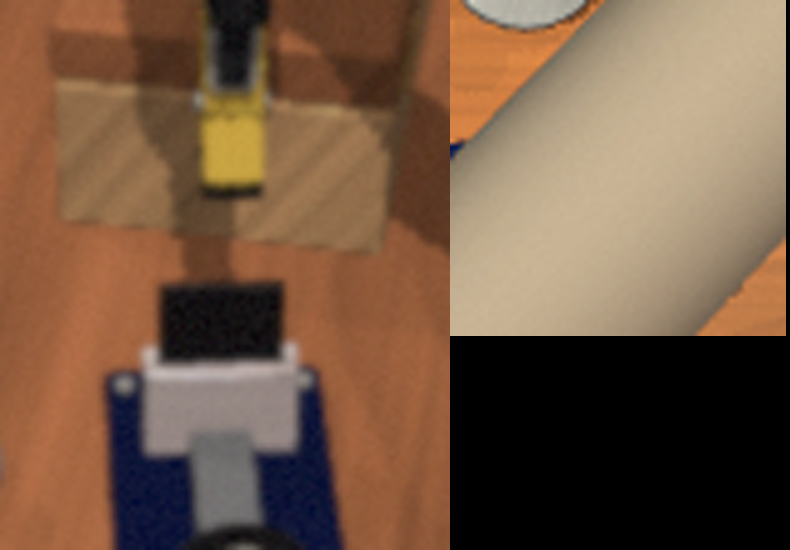

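The side view shows the clip held open above the cover: jaw end at about (346.5,139), pin at (346.4,120), cover top edge centred at (344.5,157) in full-picture pixels. The clip sits about 3 mm off centre in x. I correct that and lower it slowly.

Emit:
servo_tool(targets=[0,0.007,-0.01,-0.02,0,0,0.007,-0.01,-0.05,0,0,0.007,-0.01,-0.08,0,0,0.007,-0.01,-0.11,0,0,0.007,-0.01,-0.11,0])

```text
time_s: 12.95
ee_pos: [0.5901, -0.2521, 0.1777]
ee_rot: [[0.974, 0.226, -0.003], [0.226, -0.974, 0.002], [-0.003, -0.002, -1.0]]
wrist_force: [-0.0, 0.7, -0.8]
width: 0.0242
grip_force: 60.9
```

Emit:
servo_tool(targets=[0,0,0,-0.02,0,0,0,0,-0.04,0,0,0,0,-0.05,0,0,0,0,-0.06,0,0,0,0,-0.06,0])

```text
time_s: 13.45
ee_pos: [0.5909, -0.2528, 0.1559]
ee_rot: [[0.974, 0.226, -0.001], [0.226, -0.974, 0.0], [-0.0, -0.0, -1.0]]
wrist_force: [-0.1, 0.3, -0.3]
width: 0.0243
grip_force: 60.9
```

Emit:
servo_tool(targets=[0,0,0,-0.01,0,0,0,0,-0.02,0,0,0,0,-0.03,0,0,0,0,-0.04,0,0,0,0,-0.04,0])

```text
time_s: 13.95
ee_pos: [0.5908, -0.2527, 0.1397]
ee_rot: [[0.974, 0.226, -0.001], [0.226, -0.974, 0.0], [-0.001, -0.001, -1.0]]
wrist_force: [-0.1, -0.2, -0.3]
width: 0.0239
grip_force: 60.9
```

Emit:
servo_tool(targets=[0,0,0,0,0,0,0,0,0,0,0,0,0,0,0,0,0,0,0,0,0,0,0,0,0])

```text
time_s: 14.45
ee_pos: [0.5911, -0.253, 0.1406]
ee_rot: [[0.974, 0.226, 0.0], [0.226, -0.974, 0.0], [0.0, 0.0, -1.0]]
wrist_force: [0.3, 0.5, -0.9]
width: 0.0239
grip_force: 60.9
```

Run:
```python
from h import *
f=grab('side','s8.png'); s=readout.observe(); print(s['joint_pos'],s['joint_vel'].round(2),s['ee_pos'],s['width'],s['grip_force'],s['wrist_force'])
hsv=cv2.cvtColor(f['img'],cv2.COLOR_BGR2HSV);m=((abs(hsv[...,0].astype(int)-28)<7)&(hsv[...,1]>110)&(hsv[...,2]>50)).astype(np.uint8)
n,l,st,c=cv2.connectedComponentsWithStats(m); print([(st[i],c[i].round(1)) for i in range(1,n) if st[i,4]>60])
g=cv2.cvtColor(f['img'],cv2.COLOR_BGR2GRAY); print(g[160:172:2,326:366])
print('row157 tips pred',proj(f,[s['ee_pos']-[0,0,.056],s['ee_pos']+[-.003,.0145,-.056]]))
```

```text
[-18.38550038  39.85129219  61.04099215  84.61276168 -35.25226421
  76.29698058 -31.59986708] [ 0.02 -0.05  0.05 -0.01  0.04 -0.04 -0.06] [ 0.59106311 -0.25299651  0.14055273] 0.02401321837664902 60.90577483177185 [-1.32254408 -0.06255865 -0.56539577]
[(array([339, 148,  13,  18, 136], dtype=int32), array([345.2, 157.9])), (array([398, 322,  28,  25, 259], dtype=int32), array([413. , 331.5]))]
[[120 119 118 115 109  79  41  26  18  14  16  20  43  92 140 159 163 163
  164 164 162 164 165 158 135  81  39  20   8  28  52  92 105 105 104 108
  108 110 109 104]
 [119 117 118 116 108  80  44  23  16  21  14  21  40  93 143 162 163 164
  164 163 164 164 162 158 133  85  32  17   9  22  55  98 107 108 109 109
  110 109 109 107]
 [121 115 114 115 110  82  44  24  15  20  21  18  41  84 130 151 155 158
  156 150 142 140 142 138 118  77  29  10  17  29  56  95 110 109 113 111
  115 112 108 109]
 [117 117 116 118 110  81  47  23  22  11  19  22  22  37  53  64  71  72
   72  62  50  40  41  50  41  26  20  15  19  31  60  97 109 109 113 114
  116 111 116 111]
 [117 117 122 125 125  90  47  21  17  21  19  15  19  15  15  19  21  25
   23  19  22  13  24  16  20  20  14  17  25  40  84 125 140 127 116 115
  114 114 112 110]
 [117 125 150 173 169 124  59  25  20  16  14  21  23  23  25  21  20  20
   20  21  21  22  20  20  23  23  25  19  21  48 106 156 166 143 120 113
  114 113 112 112]]
row157 tips pred [[343.62427394 162.68943004]
 [343.87561405 166.545683  ]]
```

Emit:
servo_tool(targets=[0,0,0.002,0,0,0,0,0.005,0,0,0,0,0.005,0,0,0,0,0.005,0,0,0,0,0.005,0,0])

```text
time_s: 15.0
ee_pos: [0.5911, -0.2509, 0.1405]
ee_rot: [[0.974, 0.226, 0.0], [0.226, -0.974, 0.0], [0.0, -0.0, -1.0]]
wrist_force: [-0.7, 0.6, -1.6]
width: 0.0245
grip_force: 60.9
```

Emit:
servo_tool(targets=[0,0,0,0,0,0,0,0,0,0,0,0,0,0,0,0,0,0,0,0,0,0,0,0,0])

```text
time_s: 15.5
ee_pos: [0.5911, -0.251, 0.1405]
ee_rot: [[0.974, 0.226, 0.0], [0.226, -0.974, 0.0], [0.0, -0.0, -1.0]]
wrist_force: [-0.4, -1.0, -0.6]
width: 0.024
grip_force: 60.9
```

Run:
```python
from h import *
s=readout.observe();print(s['ee_pos'],s['wrist_force'],s['grip_force']);print(r.job_done())
```

```text
[ 0.59105037 -0.25096079  0.14049572] [-0.35010354 -0.95795935 -0.63396929] 60.904905796051025
the job is handed in; nothing more can be done
None
```

I handed the job in at about 15.5 s: the wheel pointer measured about 2° from the orange mark, and the gripper is holding the squeezed clip astride the raised cover with no sign of contact. The hand-in gave no verdict.

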